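Rack the stripped parts on their matching holders

TASK

Put each of the four stripped parts away on the holder made for it: the large bush over the thick post, the small bush over the thin post, the gland nut in the hexagonal nest and the half bearing, channel upwards, in the oblong nest. Set each one down, without dropping it, so that it sits upright and fully home, flat on its holder's plate or floor. Leave the oil can standing where it is.

Things in the scene. Friction and masses are not known exactly. Their poses are not given: they have to be found in the camera images.
- large_bush: Loose plain bronze bush (a short thick tube) standing on its end: 62 mm outside, 46 mm bore right through, 48 mm tall, about 0.55 kg. Origin: centre of its lower end; z up along the bore. Can be gripped across the outside, at any yaw. Goes over the thick post.
- small_bush: Loose plain bronze bush standing on its end: 44 mm outside, 28 mm bore right through, 48 mm tall, about 0.37 kg. Origin: centre of its lower end; z up along the bore. Can be gripped across the outside, at any yaw. Goes over the thin post.
- gland_nut: Loose dark steel hexagonal gland nut standing on its end: 50 mm across flats (58 mm across corners), 44 mm tall, 24 mm round bore, about 0.6 kg. Origin: centre of its lower end; z up along the bore; the y axis is square to one pair of flats, the other pairs lie at 60 and 120 degrees to it. Goes in the hexagonal nest.
- half_bearing: Loose bronze half bearing: an oblong block 60 mm long (x) by 40 mm wide (y) by 42 mm tall, with a half-round channel of 14 mm radius along x, open at the top, leaving 6 mm walls either side at the top; its long sides are flat and can be gripped across the 40 mm. About 0.7 kg. Origin: centre of its underside, z up. Goes in the oblong nest.
- thick_post: Holder fixed to the bench: dark steel plate 84 x 84 mm, 8 mm thick, with an upright steel post of 30 mm diameter in its middle whose top is 36 mm above the bench. Origin: under the post, at bench height; z up. A bush that is home on it stands on the plate, its lower end 8 mm above the bench.
- thin_post: Holder fixed to the bench: dark steel plate 84 x 84 mm, 8 mm thick, with an upright steel post of 12 mm diameter in its middle whose top is 36 mm above the bench. Origin: under the post, at bench height; z up. A bush that is home on it stands on the plate, its lower end 8 mm above the bench.
- hex_nest: Holder fixed to the bench: shallow hexagonal wooden tray, 86 mm across flats outside, with a hexagonal recess 66 mm across flats; dark wooden floor 6 mm above the bench, rim top 12 mm above the bench. Origin: centre of its underside at bench height; z up; y is square to one pair of sides. The nut fits at any yaw.
- oblong_nest: Holder fixed to the bench: shallow oblong wooden tray, 96 mm (x) by 76 mm (y) outside, recess 76 mm (x) by 56 mm (y); dark wooden floor 6 mm above the bench, rim top 12 mm above the bench. Origin: centre of its underside at bench height; z up. The half bearing fits with its length along the tray's x, either way round.
- oil_can: Bystander, loose: small green oil can, 57 mm across at its round body, tapering to a thin upright spout whose tip is 85 mm above the bench. Stands in the middle of the work area among the parts; all other loose clutter among the parts is lower than 60 mm. Origin: centre of its underside, z up.
There are look-alikes about, which are no part of the job. What is shaped like the small_bush but green is not meant. Leave any pink look-alike of the thin_post alone.

How it is judged (in metres and radians):
At the end, for the whole second after the job is handed in: All four parts released, at rest and upright (0.08 rad), lower ends within 3 mm in height of their own holder's plate or floor; bushes within 11 mm of their posts' axes, nut within 13 mm and half bearing within 14 mm of the middle of their nests (horizontal distance between large_bush and thick_post below 0.011 m and z of large_bush in the frame of thick_post between 0.005 and 0.011 m and angle between each of large_bush, small_bush, gland_nut, half_bearing's own z axis and vertical below 0.08 rad and linear speed of each of large_bush, small_bush, gland_nut, half_bearing below 0.02 m/s and horizontal distance between small_bush and thin_post below 0.011 m and z of small_bush in the frame of thin_post between 0.005 and 0.011 m and horizontal distance between gland_nut and hex_nest below 0.013 m and z of gland_nut in the frame of hex_nest between 0.003 and 0.009 m and horizontal distance between half_bearing and oblong_nest below 0.014 m and z of half_bearing in the frame of oblong_nest between 0.003 and 0.009 m); the robot touches nothing.
It fails at once if the large bush is dropped or thrown (faster than 0.6 m/s while nothing of the gripper touches it) (linear speed of large_bush above 0.6 m/s and contact force between each of the arm, the fingers and large_bush below 0.05 N).
It fails at once if the small bush is dropped or thrown (faster than 0.6 m/s while nothing of the gripper touches it) (linear speed of small_bush above 0.6 m/s and contact force between each of the arm, the fingers and small_bush below 0.05 N).
It fails at once if the gland nut is dropped or thrown (faster than 0.6 m/s while nothing of the gripper touches it) (linear speed of gland_nut above 0.6 m/s and contact force between each of the arm, the fingers and gland_nut below 0.05 N).
It fails at once if the half bearing is dropped or thrown (faster than 0.6 m/s while nothing of the gripper touches it) (linear speed of half_bearing above 0.6 m/s and contact force between each of the arm, the fingers and half_bearing below 0.05 N).
It fails at once if the oil can is pushed more than 30 mm or tipped over (distance of oil_can from where it was at the start of the episode above 0.03 m or angle between oil_can's own z axis and vertical above 0.35 rad).
It also fails if it takes over 99 s, if anything falls off the work surface, if the arm or the gripper's body presses on something with over 40 N, if the wrist force passes 120 N, or if a joint passes its speed limit or range.

ROBOT

A 6-joint arm with a two-finger parallel gripper is mounted at the origin on the work surface. World frame = base frame: x ahead of the robot, y to its left, z up, the work surface at z = 0. Lengths are in m, angles in degrees, forces in N, time in s.
With the tool pointing down it reaches from about 0.35 to 0.925 m from the base axis. Payload 6.4 kg.
Tool frame: the origin (TCP) lies on the centre line of the jaws, within the pads' length; the fingertips stand 14 mm ahead of it and the grasp point (between the pads) lies 5 mm behind it (env.tip_reach is the z of the fingertips in the tool frame, in m); z points along the fingers, y is the line along which they close (so a half turn about z gives the same grasp; the last joint's range is limited). The gripper opens to 94 mm and grips with 3 to 60 N. Pads are 16 mm wide; open, the fingers measure 119 mm over their backs; the gripper's body (75 mm by 177 mm) begins 78 mm behind the grasp point.
Start: joints at [-87.095, 14.043, 89.255, -0, 76.702, -9.975], TCP at [0.145, -0.634, 0.219] pointing down, gripper open.
Joint ranges: [-179.41, 179.41], [-58.25, 129.5], [7.25, 145.43], [-54.29, 234.29], [11.92, 165.04], [-157.13, 157.13]. Speed limits (degrees/s): [147.25, 147.25, 180, 180, 180, 180].

INTERFACE

Orientations are given as a 3x3 rotation matrix whose columns are the frame's x, y, z axes.
In Python, from cell import env, capture, finish_job, spotter gives the robot as it stands.
- The arm moves only by the tool jog_arm, never from a script. Its argument "rows" is a list of rows, each a list of 4 numbers: the shift along the tool's x, y, z in mm, then the turn about the tool's z in degrees. In form: [[x, y, z, spin], ...]. A call has 1 to 12 rows; each row shifts and turns the commanded pose from where the row before left it, along the tool's axes as they then stand; what a row does not reach is not made up. A row lasts 1/10 s, in which the tool goes at most 50 mm and 8.59 degrees, less where a joint would pass 70% of its speed; a pose out of reach is approached as far as the arm can. A call with a gripper value outside its range is refused whole. "gripper" is the opening, from -1 (shut) to 1 (fully open), so that 0 is half open, set as the call begins (left out, the last holds). The fingers move at their own pace and stop on an object; "newtons" is the grip in N (left out, the last holds). Time passes only in rows, so rows that do not move let the fingers close. It gives the time, the measured TCP pose, the force, the opening and the grip force at its end, in the units of the state.
- env.sense(): the state, without advancing time (a new reading comes with each control period).
- capture(name): name is "scene" or "top"; returns a dict with "img" (400x640x3 uint8, blue, green, red), "z_map" (400x640 float32, m along the optical axis (not along the pixel's ray), 0 where there is no reading), "camera_matrix" (3x3 intrinsics, pixels), "view" (4x4, takes a point from world to camera coordinates). Camera axes: x right, y down, z forward; pixel columns grow to the right and rows downward; lengths in m; the calibration is good to about 2 mm. A picture is of the moment at which its call begins.
- finish_job(): hands the job in; it is judged then, once.
Trained networks look in the newest picture that a camera, given by its name, has taken for a name from the list of things; names that differ only in an ending like _2 or _b are one class to them, and where a whole thing is asked for, a point or a joint stands for the part that bears it (a point fixed in the world has none). Each returns a list of dicts, best first, with "confidence" (0 to 1); they miss things now and then, are a little off and sometimes report something else, mostly with a low value. They report only what shows in the picture. A call takes as long as a camera call. They do not tell look-alikes from the thing itself.
- spotter.silhouettes(name, camera): "mask" (400x640 bool, what is visible of it).
- spotter.pinpoint(name, camera): "position" ([x, y, z] in m, in the coordinates of the camera as it stood for that picture, good to about 4 mm: a listed point, or the origin of a listed thing).
The state is a dict: "time": time; "joint_pos": joint angles; "dq": joint speeds; "tau": joint torques, N m; "position": TCP position; "orientation": TCP orientation; "wrist_force": force on the tool from outside, world axes, zero at the start; "moment": the same for the moment, N m; "opening": finger opening in m; "gripper_force": force on a finger pad.
Only numpy, scipy, OpenCV 4.12 (cv2) and the standard library are available. Lean on these libraries where they do the work, as an engineer would, in place of code of your own. Each camera call takes 0.05 s, during which the arm holds its last target. There are 200 camera calls.

## Working session

There is one attempt and no reset: what is moved stays moved. The work goes in short steps, Python scripts to look and compute and a tool call to move; the robot and the scene stay as the last step left them, time stands still between calls to the robot, and variables do not carry over. Pictures are saved under pics/ and viewed, at most 14 in all, crops included, and the job is handed in when it is done.

Besides the shell and the picture viewer there is one more tool, called after "Request:" as name(argument=value, ...), one argument or row to a line, values as JSON. jog_arm: Moves the arm, as the interface text tells. Its arguments: {"type":"object","properties":{"rows":{"type":"array","items":{"type":"array","items":{"type":"number"}}},"gripper":{"type":"number"},"newtons":{"type":"number"}},"required":["rows"]}

```bash
ls; mkdir -p pics; cat > h.py <<'E'
from cell import env, capture, finish_job, spotter
import numpy as np, cv2
def world(c):
    K=c["camera_matrix"];z=c["z_map"];h,w=z.shape
    u,v=np.meshgrid(np.arange(w),np.arange(h))
    p=np.stack([(u-K[0,2])/K[0,0]*z,(v-K[1,2])/K[1,1]*z,z],-1)
    T=np.linalg.inv(c["view"])
    return p@T[:3,:3].T+T[:3,3]
def towo(c,p): 
    T=np.linalg.inv(c["view"]); return T[:3,:3]@np.array(p)+T[:3,3]
E
python3 - <<'E'
from h import *
for n in ("scene","top"):
    c=capture(n); cv2.imwrite(f"pics/{n}0.png",c["img"])
    T=np.linalg.inv(c["view"]);print(n,T.round(3).tolist())
    W=world(c); np.save(f"{n}W.npy",W); 
    for o in ["large_bush","small_bush","gland_nut","half_bearing","thick_post","thin_post","hex_nest","oblong_nest","oil_can"]:
        for d in spotter.pinpoint(o,n): print(o,round(d["confidence"],2),towo(c,d["position"]).round(3))
print(env.sense())
E
```

```text
pics
scene [[0.888, 0.289, -0.358, 0.945], [0.461, -0.562, 0.687, -0.884], [-0.002, -0.775, -0.632, 0.841], [0.0, 0.0, 0.0, 1.0]]
large_bush 0.75 [ 0.629 -0.111  0.004]
large_bush 0.63 [ 0.511 -0.372  0.002]
small_bush 0.82 [ 0.472 -0.263 -0.   ]
small_bush 0.8 [ 0.398 -0.315  0.004]
gland_nut 0.79 [ 0.537  0.354 -0.   ]
half_bearing 0.89 [ 0.509 -0.372  0.002]
thick_post 0.72 [0.629 0.123 0.003]
thin_post 0.83 [ 0.476 -0.093  0.002]
thin_post 0.73 [ 0.321 -0.153  0.002]
hex_nest 0.7 [0.464 0.132 0.002]
hex_nest 0.6 [ 0.475 -0.094  0.002]
oblong_nest 0.64 [0.376 0.314 0.002]
oblong_nest 0.55 [ 0.628 -0.109  0.003]
oil_can 0.74 [ 0.55   0.006 -0.002]
top [[-0.016, -0.998, 0.056, 0.42], [-1.0, 0.015, -0.01, 0.009], [0.009, -0.056, -0.998, 1.001], [0.0, 0.0, 0.0, 1.0]]
large_bush 0.74 [ 0.63  -0.113 -0.001]
small_bush 0.81 [ 0.401 -0.316 -0.001]
small_bush 0.77 [ 0.471 -0.269 -0.003]
gland_nut 0.77 [0.537 0.355 0.001]
half_bearing 0.89 [ 0.507 -0.377  0.004]
thick_post 0.6 [0.622 0.126 0.002]
thin_post 0.86 [ 0.478 -0.095 -0.   ]
thin_post 0.84 [ 0.318 -0.155 -0.005]
hex_nest 0.55 [ 0.4
[... 188 characters left out ...]

        7.67007898e+01, -9.97595011e+00]), 'dq': array([ 0.06608079,  0.04653976,  0.02775674,  0.02723981,  0.00836242,
       -0.13273509]), 'tau': array([ 1.42580102e-03, -4.15836704e+01, -3.14884257e+01,  6.86422479e-02,
        2.88137753e-02, -7.98903045e-06]), 'position': array([ 0.14489649, -0.63365784,  0.21946227]), 'orientation': array([[ 9.74835599e-01,  2.22924998e-01, -5.82018729e-06],
       [ 2.22924998e-01, -9.74835599e-01, -2.16111376e-05],
       [-1.04913886e-05,  1.97698410e-05, -1.00000000e+00]]), 'wrist_force': array([-0.45957545,  0.1392684 ,  0.15959117]), 'moment': array([ 0.04227193, -0.04402916,  0.00874722]), 'gripper_force': 0.0, 'opening': 0.09424306415578954}
```

View pics/top0.png

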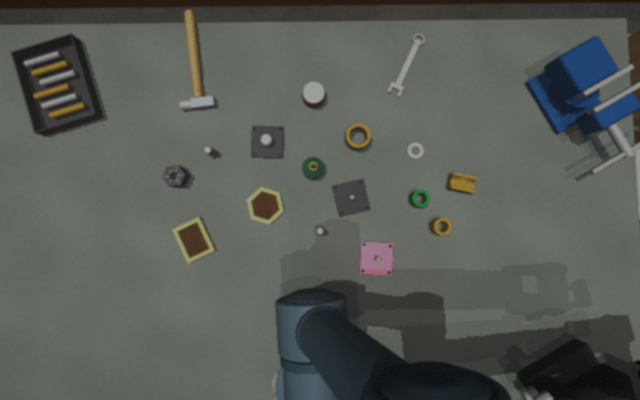

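View pics/scene0.png

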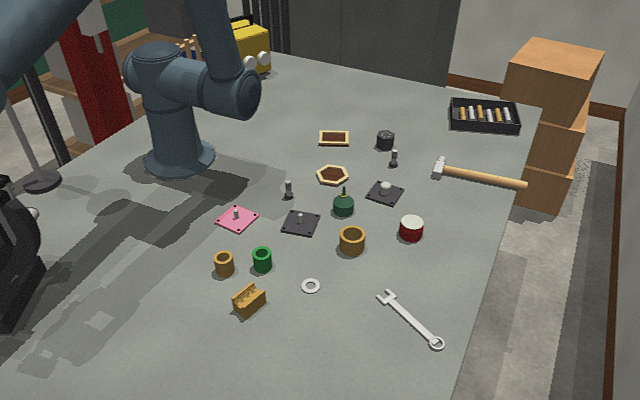

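The top picture shows the large bush at (358,137), the bronze small bush at (441,227) with a green look-alike at (420,198), and the nut at (176,176). The half bearing is at (462,183). The dark thin post is at (352,197), the thick post at (267,142), the hex nest at (265,205), the oblong nest at (194,240) and the can at (313,168). The scene picture agrees. Next I measure from depth.

```bash
cat > m.py <<'E'
from h import *
E0={"large_bush":(.630,-.112,.042,.056,.04),"small_bush":(.400,-.316,.042,.056,.033),"gland_nut":(.537,.355,.038,.05,.04),"half_bearing":(.508,-.375,.02,.05,.045),
"thick_post":(.625,.125,.004,.012,.065),"thin_post":(.477,-.094,.004,.012,.065),"thickp":(.625,.125,.025,.045,.03),"thinp":(.477,-.094,.025,.045,.03),"hex_nest":(.462,.132,.009,.016,.06),"oblong_nest":(.371,.312,.009,.016,.07),
"oil_can":(.549,.005,.015,.1,.045),"green":(.472,-.266,.042,.056,.033)}
def meas(W,k,e=None):
    x,y,a,b,r=e or E0[k]
    q=W.reshape(-1,3); q=q[(q[:,2]>a)&(q[:,2]<b)&(np.hypot(q[:,0]-x,q[:,1]-y)<r)]
    if len(q)<4: return print(k,"none")
    xy=(q[:,:2]*1000).astype(np.float32)
    R=cv2.minAreaRect(xy);C=cv2.minEnclosingCircle(xy)
    print(k,len(q),"zmax %.3f"%q[:,2].max(),"rect",np.round(R[0],1),np.round(R[1],1),round(R[2],1),"circ",np.round(C[0],1),round(C[1],1))
E
python3 - <<'E'
from m import *
for n in ("top","scene"):
    W=np.load(n+"W.npy"); print(n)
    for k in E0: meas(W,k)
E
```

```text
top
large_bush 220 zmax 0.051 rect [ 630.3 -111. ] [58.9 60.9] 0.6 circ [ 630.4 -111.2] 30.8
small_bush 150 zmax 0.050 rect [ 400.3 -315.8] [43.9 39.7] 88.7 circ [ 399.7 -315.8] 22.3
gland_nut 295 zmax 0.048 rect [536.4 352. ] [56.  51.1] 36.9 circ [536.8 351.2] 28.9
half_bearing 429 zmax 0.046 rect [ 508.7 -375.6] [61.4 40.8] 77.3 circ [ 508.4 -375.6] 36.2
thick_post 857 zmax 0.012 rect [625.7 131.2] [102.1  84.1] 88.9 circ [627.4 123.8] 58.5
thin_post 958 zmax 0.012 rect [ 472.8 -100. ] [ 95.4 114.4] 12.3 circ [477.1 -97.1] 59.2
thickp 108 zmax 0.038 rect [626.4 121.6] [25.8 28.3] 88.0 circ [626.4 121.6] 14.5
thinp 19 zmax 0.038 rect [477.3 -93.3] [ 8.9 10.5] 44.7 circ [476.8 -93.9] 5.5
hex_nest 352 zmax 0.015 rect [460.5 128.4] [95.7 86.1] 12.4 circ [460.7 128. ] 48.9
oblong_nest 453 zmax 0.016 rect [375.2 311.9] [95.9 76.4] 25.3 circ [374.7 312.6] 59.9
oil_can 387 zmax 0.086 rect [553.1   4.7] [53.2 53.5] 89.1 circ [553.9   3.4] 28.0
green 147 zmax 0.050 rect [ 470.8 -263.8] [42.3 40.1] 89.0 circ [ 471.1 -264.5] 21.8
scene
large_bush 234 zmax 0.052 rect [ 631.8 -110.4] [59.4 61.5
[... 271 characters left out ...]
.4 circ [ 510.8 -375.2] 35.8
thick_post 471 zmax 0.012 rect [626.  124.5] [102.7 125.5] 10.5 circ [625.5 124.4] 63.9
thin_post 697 zmax 0.012 rect [479.3 -93.4] [105.4 105.3] 32.6 circ [478.1 -96.8] 61.4
thickp 84 zmax 0.041 rect [630.4 120.6] [28.  27.7] 76.8 circ [629.6 121.7] 16.1
thinp 20 zmax 0.038 rect [480.2 -94.5] [7.9 9.8] 28.3 circ [481.4 -94. ] 5.5
hex_nest 256 zmax 0.016 rect [461.8 128.9] [87.5 97.8] 45.8 circ [461.8 128.2] 49.9
oblong_nest 204 zmax 0.016 rect [376.3 312.4] [93.7 82.7] 24.0 circ [376.5 312.5] 60.5
oil_can 372 zmax 0.087 rect [560.2  -3.9] [55.7 40.9] 29.2 circ [557.4   1.1] 28.0
green 170 zmax 0.052 rect [ 472.7 -264.3] [43.  42.6] 58.2 circ [ 472.2 -263.8] 23.6
```

```bash
cat > g.py <<'E'
from h import *
def go(x,y,z,yaw=None,s=None):
    s=s or env.sense();R=s["orientation"];p=s["position"]*1000
    y0=np.degrees(np.arctan2(R[1,0],R[0,0])); yaw=y0 if yaw is None else yaw
    sp=(y0-yaw+180)%360-180; a=np.radians(yaw)
    d=np.array([x,y])-p[:2]
    print("t %.1f pos"%s["time"],p.round(1),"yaw %.1f j6 %.1f"%(y0,s["joint_pos"][5]),"| SPIN %.1f then x %.1f y %.1f z %.1f"%(sp,d@[np.cos(a),np.sin(a)],d@[np.sin(a),-np.cos(a)],p[2]-z))
    return sp
E
python3 -c "
from g import *
go(509,-375.3,150,77.3)"
```

```text
t 1.0 pos [ 144.9 -633.7  219.5] yaw 12.9 j6 -10.0 | SPIN -64.4 then x 332.1 y 298.4 z 69.5
```

Request:
jog_arm(
  rows=[
    [0,0,0,-8.05],
    [0,0,0,-8.05],
    [0,0,0,-8.05],
    [0,0,0,-8.05],
    [0,0,0,-8.05],
    [0,0,0,-8.05],
    [0,0,0,-8.05],
    [0,0,0,-8.05],
  ],
  gripper=0.4,
  newtons=50,
)

```text
time: 1.8
position: [0.1449, -0.6337, 0.2195]
orientation: [[0.214, 0.977, 0.0], [0.977, -0.214, -0.0], [-0.0, 0.0, -1.0]]
wrist_force: [0.3, -0.2, 0.9]
opening: 0.0655
gripper_force: 0.0
```

Request:
jog_arm(
  rows=[
    [15,13.5,0,0],
    [30,27,5,0],
    [30,27,5,0],
    [30,27,5,0],
    [30,27,5,0],
    [30,27,5,0],
    [30,27,5,0],
    [30,27,10,0],
    [30,27,10,0],
    [30,27,10,0],
    [30,27,10,0],
    [17,15,0,0],
  ],
)

```text
time: 3.0
position: [0.5109, -0.3715, 0.1477]
orientation: [[0.22, 0.975, -0.002], [0.975, -0.22, 0.003], [0.002, -0.002, -1.0]]
wrist_force: [-0.2, 0.5, 0.0]
opening: 0.0657
gripper_force: 0.0
```

```bash
python3 -c "
from g import *
go(509,-375.3,24,77.3)"
```

```text
t 3.0 pos [ 510.9 -371.5  147.7] yaw 77.3 j6 -33.6 | SPIN -0.0 then x -4.1 y -1.0 z 123.7
```

Request:
jog_arm(
  rows=[
    [0,0,0,0],
    [0,0,15,0],
    [0,0,20,0],
    [0,0,20,0],
    [0,0,20,0],
    [0,0,0,0],
    [0,0,0,0],
  ],
)

```text
time: 3.7
position: [0.5083, -0.3759, 0.0741]
orientation: [[0.222, 0.975, -0.001], [0.975, -0.222, 0.001], [0.0, -0.001, -1.0]]
wrist_force: [0.1, 0.1, 0.9]
opening: 0.0656
gripper_force: 0.0
```

```bash
python3 -c "
from m import *
from g import go
go(509,-375.3,24,77.3)
for n in ('scene','top'):
    c=capture(n);W=world(c);meas(W,'half_bearing',(.509,-.375,.02,.043,.045)); cv2.imwrite(f'pics/{n}1.png',c['img'][150:350,150:450])
"
```

```text
t 3.7 pos [ 508.3 -375.9   74.1] yaw 77.2 j6 -33.9 | SPIN -0.1 then x 0.7 y 0.6 z 50.1
half_bearing 482 zmax 0.043 rect [ 510.  -374.5] [61.8 43.5] 76.0 circ [ 510.8 -375.2] 35.8
half_bearing 365 zmax 0.043 rect [ 509.6 -372.4] [54.8 40.4] 76.5 circ [ 510.2 -372.6] 33.0
```

Request:
jog_arm(
  rows=[
    [0,0,10,0],
    [0,0,15,0],
    [0,0,15,0],
    [0,0,5,0],
    [0,0,0,0],
    [0,0,0,0],
  ],
)

```text
time: 4.4
position: [0.5093, -0.3756, 0.0294]
orientation: [[0.22, 0.975, 0.0], [0.975, -0.22, -0.0], [-0.0, 0.0, -1.0]]
wrist_force: [-0.2, -0.1, -0.7]
opening: 0.0655
gripper_force: 0.0
```

Request:
jog_arm(
  rows=[
    [0,0,0,0],
    [0,0,0,0],
    [0,0,0,0],
    [0,0,0,0],
    [0,0,0,0],
    [0,0,0,0],
    [0,0,0,0],
  ],
  gripper=-1,
  newtons=50,
)

```text
time: 5.1
position: [0.5095, -0.3758, 0.0299]
orientation: [[0.22, 0.975, 0.001], [0.975, -0.22, -0.001], [-0.0, 0.001, -1.0]]
wrist_force: [1.3, -0.7, 2.3]
opening: 0.0396
gripper_force: 50.0
```

Request:
jog_arm(
  rows=[
    [0,0,-5,0],
    [0,0,-10,0],
    [0,0,-20,0],
    [0,0,-25,0],
    [0,0,-25,0],
    [0,0,-25,0],
    [0,0,-15,0],
    [0,0,0,0],
  ],
)

```text
time: 5.9
position: [0.51, -0.3764, 0.1569]
orientation: [[0.22, 0.975, 0.003], [0.975, -0.22, -0.003], [-0.002, 0.003, -1.0]]
wrist_force: [0.3, 0.3, -6.0]
opening: 0.0395
gripper_force: 50.0
```

```bash
python3 -c "
from g import *
go(375.3,312,100,25.3)"
```

```text
t 5.9 pos [ 510.  -376.4  156.9] yaw 77.3 j6 -33.9 | SPIN 52.0 then x 172.4 y -679.9 z 56.9
```

Request:
jog_arm(
  rows=[
    [0,0,0,4],
    [0,0,0,8],
    [0,0,0,8],
    [0,0,0,8],
    [0,0,0,8],
    [0,0,0,8],
    [0,0,0,8],
    [3,-10,0,0],
    [5,-20,0,0],
    [7.5,-30,0,0],
    [7.5,-30,0,0],
    [7.5,-30,0,0],
  ],
)

```text
time: 7.1
position: [0.4842, -0.2516, 0.153]
orientation: [[0.903, 0.43, -0.002], [0.43, -0.903, 0.002], [-0.001, -0.003, -1.0]]
wrist_force: [0.7, 0.9, -7.6]
opening: 0.0394
gripper_force: 50.0
```

Request:
jog_arm(
  rows=[
    [7.5,-30,0,0],
    [7.5,-30,0,0],
    [7.5,-30,0,0],
    [7.5,-30,0,0],
    [7.5,-30,0,0],
    [7.5,-30,0,0],
    [7.5,-30,0,0],
    [7.5,-30,0,0],
    [7.5,-30,0,0],
    [7.5,-30,0,0],
    [7.5,-30,0,0],
    [7.5,-30,0,0],
  ],
)

```text
time: 8.3
position: [0.4113, 0.1115, 0.1534]
orientation: [[0.903, 0.43, -0.002], [0.43, -0.903, 0.0], [-0.001, -0.001, -1.0]]
wrist_force: [0.9, 0.2, -6.4]
opening: 0.0393
gripper_force: 50.0
```

Request:
jog_arm(
  rows=[
    [7.5,-30,0,0],
    [7.5,-30,0,0],
    [7.5,-30,0,0],
    [7.5,-30,0,0],
    [7.5,-30,0,0],
    [5,-20,0,0],
    [3,-10,0,0],
    [0,0,0,0],
    [0,0,0,0],
    [0,0,0,0],
  ],
)

```text
time: 9.3
position: [0.3775, 0.2912, 0.1542]
orientation: [[0.904, 0.427, -0.0], [0.427, -0.904, -0.001], [-0.001, 0.0, -1.0]]
wrist_force: [0.4, -0.4, -6.9]
opening: 0.0399
gripper_force: 50.0
```

```bash
python3 -c "
from g import *
go(375.3,312,70,25.3)"
```

```text
t 9.3 pos [377.5 291.2 154.2] yaw 25.2 j6 88.8 | SPIN -0.1 then x 6.9 y -19.7 z 84.2
```

Request:
jog_arm(
  rows=[
    [3.5,-10,0,0],
    [3.5,-9.5,10,0],
    [0,0,20,0],
    [0,0,25,0],
    [0,0,20,0],
    [0,0,9,0],
    [0,0,0,0],
    [0,0,0,0],
    [0,0,0,0],
  ],
)

```text
time: 10.2
position: [0.3765, 0.3134, 0.0718]
orientation: [[0.904, 0.427, 0.002], [0.427, -0.904, 0.001], [0.003, -0.0, -1.0]]
wrist_force: [0.2, 0.2, -7.4]
opening: 0.0398
gripper_force: 50.0
```

```bash
python3 -c "
from m import *
from g import go
go(375.3,312,36,25.3)
c=capture('scene');W=world(c);cv2.imwrite('pics/s2.png',c['img'][60:220,240:460].repeat(3,0).repeat(3,1))
meas(W,'oblong_nest');meas(W,'x',(.375,.312,.035,.065,.04))
"
```

```text
t 10.2 pos [376.5 313.4  71.8] yaw 25.3 j6 91.2 | SPIN -0.0 then x -1.7 y 0.8 z 35.8
oblong_nest 193 zmax 0.016 rect [376.1 312.3] [93.4 85.3] 24.7 circ [377.5 312.2] 59.5
x 106 zmax 0.065 rect [384.7 295.7] [57.3 16.2] 21.9 circ [384.1 297. ] 28.6
```

View pics/s2.png

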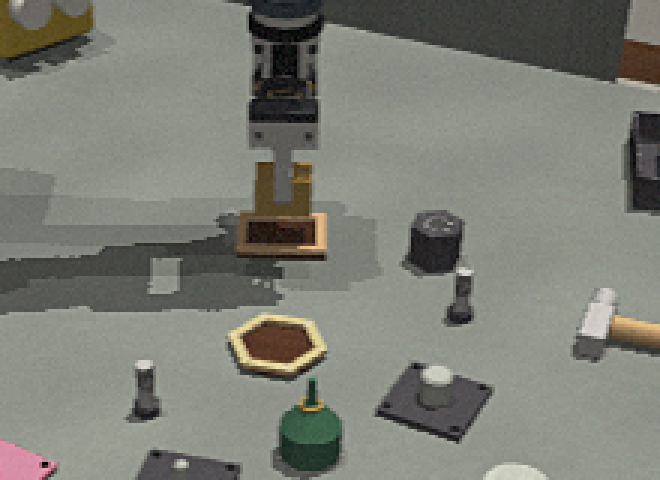

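The half bearing hangs upright and squarely above the oblong tray (crop about (283,190) above (281,235)), so I lower it.

Request:
jog_arm(
  rows=[
    [0,0,10,0],
    [0,0,10,0],
    [0,0,8,0],
    [0,0,3,0],
    [0,0,1,0],
    [0,0,0,0],
    [0,0,0,0],
    [0,0,0,0],
  ],
)

```text
time: 11.05
position: [0.3758, 0.3129, 0.0389]
orientation: [[0.904, 0.427, 0.001], [0.427, -0.904, 0.0], [0.001, -0.0, -1.0]]
wrist_force: [-0.1, 0.1, -6.5]
opening: 0.0393
gripper_force: 50.0
```

Request:
jog_arm(
  rows=[
    [0,0,1,0],
    [0,0,1,0],
    [0,0,1,0],
    [0,0,0,0],
  ],
)

```text
time: 11.45
position: [0.3755, 0.3128, 0.0358]
orientation: [[0.904, 0.427, -0.0], [0.427, -0.904, -0.0], [-0.0, 0.0, -1.0]]
wrist_force: [-1.8, -0.7, -2.2]
opening: 0.0399
gripper_force: 50.0
```

Request:
jog_arm(
  rows=[
    [0,0,0.5,0],
    [0,0,0,0],
  ],
)

```text
time: 11.65
position: [0.3756, 0.3128, 0.0358]
orientation: [[0.904, 0.427, -0.0], [0.427, -0.904, -0.0], [-0.001, 0.0, -1.0]]
wrist_force: [-4.5, -2.3, 4.4]
opening: 0.0393
gripper_force: 50.0
```

Request:
jog_arm(
  rows=[
    [0,0,0,0],
    [0,0,0,0],
    [0,0,0,0],
    [0,0,0,0],
    [0,0,-10,0],
    [0,0,-20,0],
    [0,0,-30,0],
    [0,0,-30,0],
    [0,0,-30,0],
    [0,0,-10,0],
  ],
  gripper=0.4,
)

```text
time: 12.65
position: [0.3773, 0.3138, 0.169]
orientation: [[0.904, 0.427, 0.006], [0.427, -0.904, 0.003], [0.007, -0.0, -1.0]]
wrist_force: [-0.4, 0.0, -0.2]
opening: 0.0658
gripper_force: 0.0
```

```bash
python3 -c "
from m import *
from g import go
go(536.8,352,150,98)
c=capture('scene');W=world(c)
meas(W,'half',(.375,.312,.03,.06,.045))
meas(W,'gland_nut')
"
```

```text
t 12.7 pos [377.3 313.8 169. ] yaw 25.3 j6 91.2 | SPIN -72.7 then x 15.7 y 163.3 z 19.0
half 218 zmax 0.054 rect [376.8 312.9] [58.4 49.7] 26.8 circ [375.9 313.4] 37.3
gland_nut 130 zmax 0.049 rect [539.6 350. ] [56.6 51.3] 75.2 circ [536.5 351.2] 30.8
```

Request:
jog_arm(
  rows=[
    [0,0,0,-8.1],
    [0,0,0,-8.1],
    [0,0,0,-8.1],
    [0,0,0,-8.1],
    [0,0,0,-8.1],
    [0,0,0,-8.1],
    [0,0,0,-8.1],
    [0,0,0,-8.1],
    [0,0,0,-8],
    [1,13,0,0],
    [3,30,0,0],
    [3,30,0,0],
  ],
  gripper=0.5,
)

```text
time: 13.9
position: [0.4478, 0.3301, 0.164]
orientation: [[-0.137, 0.991, -0.001], [0.991, 0.137, -0.0], [-0.0, -0.001, -1.0]]
wrist_force: [0.4, 0.1, 0.2]
opening: 0.07
gripper_force: 0.0
```

Request:
jog_arm(
  rows=[
    [3,30,0,0],
    [3,30,0,0],
    [3,20,15,0],
    [0,10,20,0],
    [0,0,20,0],
    [0,0,20,0],
    [0,0,10,0],
    [0,0,0,0],
    [0,0,0,0],
  ],
)

```text
time: 14.8
position: [0.535, 0.3516, 0.0802]
orientation: [[-0.139, 0.99, 0.0], [0.99, 0.139, 0.0], [0.0, 0.0, -1.0]]
wrist_force: [-0.0, 0.4, 0.1]
opening: 0.0703
gripper_force: 0.0
```

```bash
python3 -c "
from m import *
from g import go
c=capture('top');W=world(c);cv2.imwrite('pics/t3.png',c['img'][120:270,100:300].repeat(3,0).repeat(3,1))
meas(W,'gland_nut')
go(536.8,352,25,98)
"
```

```text
gland_nut 258 zmax 0.048 rect [537.7 347.1] [51.  47.6] 9.2 circ [537.2 350.9] 27.7
t 14.8 pos [535.4 351.8  80.9] yaw 98.0 j6 15.2 | SPIN 0.0 then x -0.0 y 1.4 z 55.9
```

View pics/t3.png

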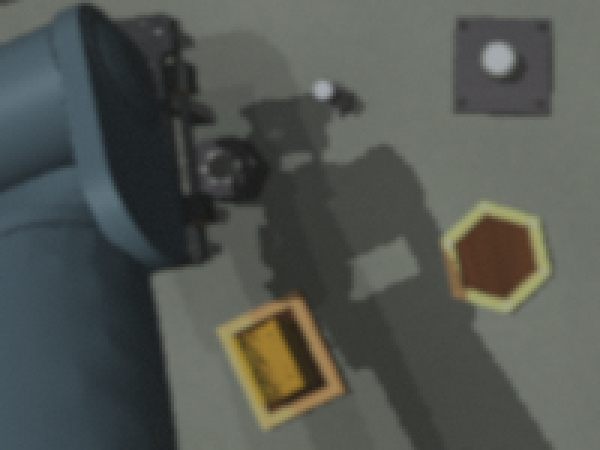

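The half bearing lies flat in the oblong tray (crop (272,360)). The nut at (230,170) is between the open fingers, with flats facing the pads. I descend and grip.

Request:
jog_arm(
  rows=[
    [0,1.4,10,0],
    [0,0,15,0],
    [0,0,15,0],
    [0,0,10,0],
    [0,0,5,0],
    [0,0,0,0],
    [0,0,0,0],
    [0,0,0,0],
  ],
)

```text
time: 15.65
position: [0.5365, 0.352, 0.0257]
orientation: [[-0.141, 0.99, 0.001], [0.99, 0.141, 0.001], [0.0, 0.001, -1.0]]
wrist_force: [0.8, 0.9, 0.4]
opening: 0.0707
gripper_force: 0.0
```

Request:
jog_arm(
  rows=[
    [0,0,0,0],
    [0,0,0,0],
    [0,0,0,0],
    [0,0,0,0],
    [0,0,0,0],
    [0,0,0,0],
    [0,0,0,0],
  ],
  gripper=-1,
  newtons=50,
)

```text
time: 16.35
position: [0.5367, 0.352, 0.0255]
orientation: [[-0.141, 0.99, 0.002], [0.99, 0.141, 0.001], [0.0, 0.002, -1.0]]
wrist_force: [3.8, 2.3, 0.7]
opening: 0.0498
gripper_force: 49.8
```

Request:
jog_arm(
  rows=[
    [0,0,-5,0],
    [0,0,-10,0],
    [0,0,-20,0],
    [0,0,-25,0],
    [0,0,-25,0],
    [0,0,-15,0],
    [0,0,0,0],
  ],
)

```text
time: 17.05
position: [0.537, 0.3522, 0.1275]
orientation: [[-0.141, 0.99, 0.004], [0.99, 0.141, 0.002], [0.001, 0.004, -1.0]]
wrist_force: [-0.2, 0.4, -4.9]
opening: 0.05
gripper_force: 49.8
```

```bash
python3 -c "
from g import *
go(461,128.3,70)"
```

```text
t 17.1 pos [537.  352.2 127.5] yaw 98.1 j6 15.1 | SPIN 0.0 then x -211.0 y -106.7 z 57.5
```

Request:
jog_arm(
  rows=[
    [-8,-4,0,0],
    [-18,-9,0,0],
    [-25,-12.7,0,0],
    [-25,-12.7,0,0],
    [-25,-12.7,0,0],
    [-25,-12.7,0,0],
    [-25,-12.7,0,0],
    [-25,-12.7,0,0],
    [-20,-10,0,0],
    [-10,-5,0,0],
    [-5,-2.5,0,0],
    [0,0,0,0],
  ],
)

```text
time: 18.25
position: [0.4595, 0.1276, 0.1244]
orientation: [[-0.14, 0.99, -0.001], [0.99, 0.14, 0.0], [0.0, -0.001, -1.0]]
wrist_force: [0.7, 1.3, -4.1]
opening: 0.0496
gripper_force: 49.8
```

Request:
jog_arm(
  rows=[
    [0,0,10,0],
    [0,0,20,0],
    [0,0,15,0],
    [0,0,5,0],
    [0,0,0,0],
    [0,0,0,0],
    [0,0,0,0],
  ],
)

```text
time: 18.95
position: [0.4608, 0.128, 0.0759]
orientation: [[-0.141, 0.99, 0.002], [0.99, 0.141, 0.0], [-0.0, 0.002, -1.0]]
wrist_force: [-0.3, -0.2, -5.1]
opening: 0.0497
gripper_force: 49.8
```

```bash
python3 -c "
from m import *
from g import go
go(461,128.3,31.5)
c=capture('scene');W=world(c);cv2.imwrite('pics/s4.png',c['img'][60:220,240:460].repeat(3,0).repeat(3,1))
meas(W,'hex_nest')"
```

```text
t 18.9 pos [460.8 128.   75.9] yaw 98.1 j6 -6.2 | SPIN 0.0 then x 0.3 y 0.2 z 44.4
hex_nest 236 zmax 0.016 rect [463.5 126.9] [87.2 93.7] 42.4 circ [463.3 128.1] 51.0
```

View pics/s4.png

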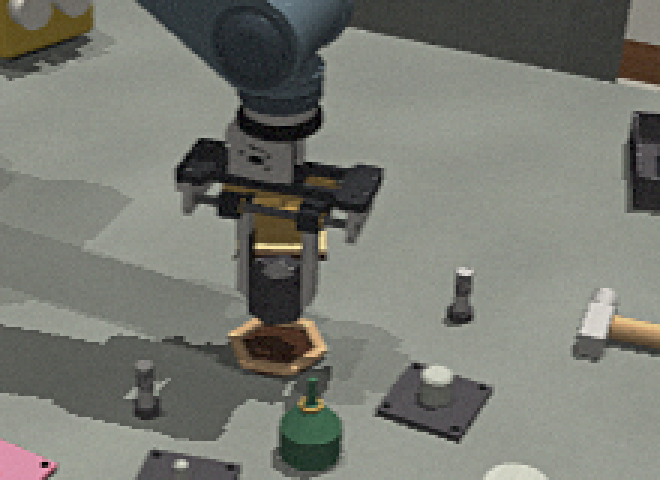

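The nut hangs upright and centred above the hex tray (crop (277,290) over (277,347)), clear of the can at (310,435). I lower it.

Request:
jog_arm(
  rows=[
    [0,0,10,0],
    [0,0,15,0],
    [0,0,10,0],
    [0,0,4,0],
    [0,0,0,0],
    [0,0,0,0],
    [0,0,0,0],
    [0,0,0,0],
  ],
)

```text
time: 19.8
position: [0.4604, 0.1278, 0.0365]
orientation: [[-0.141, 0.99, 0.001], [0.99, 0.141, 0.0], [-0.0, 0.001, -1.0]]
wrist_force: [-0.5, 0.4, -4.9]
opening: 0.0497
gripper_force: 49.8
```

Request:
jog_arm(
  rows=[
    [0,0,1,0],
    [0,0,1,0],
    [0,0,1,0],
    [0,0,0,0],
  ],
)

```text
time: 20.2
position: [0.4598, 0.1278, 0.0328]
orientation: [[-0.141, 0.99, -0.0], [0.99, 0.141, -0.0], [0.0, -0.0, -1.0]]
wrist_force: [-0.3, 0.3, -4.7]
opening: 0.0496
gripper_force: 49.8
```

Request:
jog_arm(
  rows=[
    [0,0,1,0],
    [0,0,0.5,0],
    [0,0,0,0],
    [0,0,0,0],
  ],
)

```text
time: 20.6
position: [0.46, 0.1278, 0.0314]
orientation: [[-0.141, 0.99, 0.0], [0.99, 0.141, -0.0], [-0.0, 0.0, -1.0]]
wrist_force: [-0.2, 0.4, -5.0]
opening: 0.0496
gripper_force: 49.8
```

Request:
jog_arm(
  rows=[
    [0,0,0.7,0],
    [0,0,0,0],
    [0,0,0,0],
  ],
)

```text
time: 20.9
position: [0.4601, 0.1278, 0.0314]
orientation: [[-0.141, 0.99, -0.0], [0.99, 0.141, -0.0], [-0.0, -0.0, -1.0]]
wrist_force: [-4.3, -0.2, 5.3]
opening: 0.0496
gripper_force: 49.8
```

Request:
jog_arm(
  rows=[
    [0,0,0,0],
    [0,0,0,0],
    [0,0,0,0],
    [0,0,0,0],
    [0,0,-10,0],
    [0,0,-20,0],
    [0,0,-30,0],
    [0,0,-30,0],
    [0,0,-30,0],
    [0,0,-20,0],
    [0,0,0,0],
  ],
  gripper=0.4,
)

```text
time: 22.0
position: [0.4623, 0.128, 0.1747]
orientation: [[-0.141, 0.99, 0.008], [0.99, 0.141, 0.0], [-0.001, 0.008, -1.0]]
wrist_force: [0.5, -0.4, -0.3]
opening: 0.0657
gripper_force: 0.0
```

```bash
python3 -c "
from m import *
from g import go
go(631,-111,150,90)
c=capture('scene');W=world(c)
meas(W,'nut',(.460,.128,.043,.06,.045))
meas(W,'large_bush')
"
```

```text
t 22.0 pos [462.3 128.  174.7] yaw 98.1 j6 -6.2 | SPIN 8.1 then x -239.0 y 168.7 z 24.7
nut 176 zmax 0.055 rect [460.5 128.1] [50.5 59.3] 6.2 circ [460.  128.2] 30.4
large_bush 240 zmax 0.053 rect [ 632.9 -111.3] [60.2 63.8] 24.0 circ [ 631.8 -111.2] 33.1
```

Request:
jog_arm(
  rows=[
    [0,0,0,8.1],
    [-15,10.6,0,0],
    [-28,19.8,0,0],
    [-28,19.8,0,0],
    [-28,19.8,0,0],
    [-28,19.8,0,0],
    [-28,19.8,0,0],
    [-28,19.8,0,0],
    [-28,19.8,0,0],
    [-18,12.7,0,0],
    [-10,6.5,0,0],
    [0,0,0,0],
  ],
  gripper=0.85,
)

```text
time: 23.25
position: [0.6279, -0.1119, 0.1691]
orientation: [[0.002, 1.0, -0.002], [1.0, -0.002, 0.001], [0.001, -0.002, -1.0]]
wrist_force: [0.0, 0.2, 0.0]
opening: 0.0869
gripper_force: 0.0
```

Request:
jog_arm(
  rows=[
    [0,0,15,0],
    [0,0,25,0],
    [0,0,25,0],
    [0,0,20,0],
    [0,0,5,0],
    [0,0,0,0],
    [0,0,0,0],
    [0,0,0,0],
  ],
)

```text
time: 24.05
position: [0.6291, -0.1113, 0.0822]
orientation: [[0.0, 1.0, 0.002], [1.0, -0.0, -0.001], [-0.001, 0.002, -1.0]]
wrist_force: [0.2, 0.0, -0.6]
opening: 0.0866
gripper_force: 0.0
```

```bash
python3 -c "
from m import *
from g import go
go(631,-111,27,90)
c=capture('scene');W=world(c);cv2.imwrite('pics/s5.png',c['img'][140:300,240:460].repeat(3,0).repeat(3,1))
meas(W,'large_bush')
"
```

```text
t 24.1 pos [ 629.1 -111.3   82.2] yaw 90.0 j6 -20.2 | SPIN -0.0 then x 0.3 y 1.9 z 55.2
large_bush 238 zmax 0.053 rect [ 633. -110.] [60.6 62.4] 11.7 circ [ 631.8 -109.9] 33.3
```

View pics/s5.png

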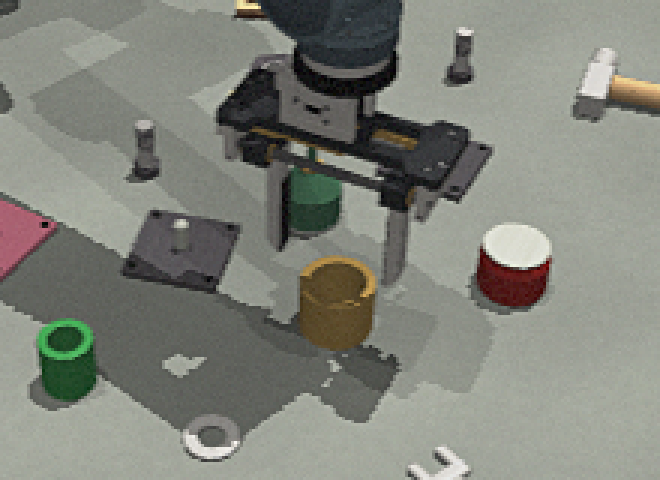

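The fingers (crop x 277 and 396) straddle the large bush at (338,300), and the red tin at (515,265) and the can are clear. I descend and grip.

Request:
jog_arm(
  rows=[
    [0,1.5,10,0],
    [0,0,15,0],
    [0,0,15,0],
    [0,0,10,0],
    [0,0,4,0],
    [0,0,0,0],
    [0,0,0,0],
    [0,0,0,0],
  ],
)

```text
time: 24.9
position: [0.6304, -0.1114, 0.0275]
orientation: [[0.0, 1.0, 0.001], [1.0, -0.0, -0.0], [-0.0, 0.001, -1.0]]
wrist_force: [1.0, -0.7, 0.1]
opening: 0.087
gripper_force: 0.0
```

Request:
jog_arm(
  rows=[
    [0,0,0,0],
    [0,0,0,0],
    [0,0,0,0],
    [0,0,0,0],
    [0,0,0,0],
    [0,0,0,0],
    [0,0,0,0],
  ],
  gripper=-1,
  newtons=50,
)

```text
time: 25.6
position: [0.6304, -0.1113, 0.0271]
orientation: [[0.0, 1.0, 0.001], [1.0, -0.0, -0.0], [-0.0, 0.001, -1.0]]
wrist_force: [3.7, 1.6, 0.3]
opening: 0.0607
gripper_force: 50.4
```

Request:
jog_arm(
  rows=[
    [0,0,-5,0],
    [0,0,-10,0],
    [0,0,-20,0],
    [0,0,-25,0],
    [0,0,-25,0],
    [0,0,-25,0],
    [0,0,-15,0],
    [0,0,0,0],
    [0,0,0,0],
  ],
)

```text
time: 26.5
position: [0.6291, -0.1111, 0.1508]
orientation: [[0.0, 1.0, -0.002], [1.0, -0.0, 0.0], [0.0, -0.002, -1.0]]
wrist_force: [-0.1, -0.1, -4.5]
opening: 0.0603
gripper_force: 50.4
```

```bash
python3 -c "
from m import *
from g import go
go(628,121.7,100)
c=capture('scene');W=world(c);cv2.imwrite('pics/s6.png',c['img'][100:260,280:500].repeat(3,0).repeat(3,1))
"
```

```text
t 26.5 pos [ 629.1 -111.1  150.8] yaw 90.0 j6 -20.1 | SPIN 0.0 then x 232.8 y -1.2 z 50.8
```

Request:
jog_arm(
  rows=[
    [8,0,0,0],
    [18,0,0,0],
    [28,0,0,0],
    [28,0,0,0],
    [28,0,0,0],
    [28,0,0,0],
    [28,0,0,0],
    [28,0,0,0],
    [20,0,0,0],
    [12,0,0,0],
    [6,-1,0,0],
    [0,0,0,0],
  ],
)

```text
time: 27.75
position: [0.6284, 0.1215, 0.1514]
orientation: [[-0.001, 1.0, -0.001], [1.0, 0.001, -0.0], [-0.0, -0.001, -1.0]]
wrist_force: [-0.9, -1.0, -4.1]
opening: 0.0608
gripper_force: 50.4
```

Request:
jog_arm(
  rows=[
    [0,0,10,0],
    [0,0,20,0],
    [0,0,25,0],
    [0,0,10,0],
    [0,0,5,0],
    [0,0,0,0],
    [0,0,0,0],
    [0,0,0,0],
  ],
)

```text
time: 28.55
position: [0.6298, 0.1207, 0.0832]
orientation: [[0.0, 1.0, 0.002], [1.0, -0.0, 0.0], [0.0, 0.002, -1.0]]
wrist_force: [-0.2, -0.3, -4.8]
opening: 0.0604
gripper_force: 50.4
```

```bash
python3 -c "
from m import *
from g import go
go(628,121.7,35)
c=capture('scene');W=world(c);cv2.imwrite('pics/s7.png',c['img'][100:260,280:500].repeat(3,0).repeat(3,1))
"
```

```text
t 28.6 pos [629.8 120.7  83.2] yaw 90.0 j6 0.8 | SPIN 0.0 then x 1.0 y -1.8 z 48.2
```

View pics/s7.png

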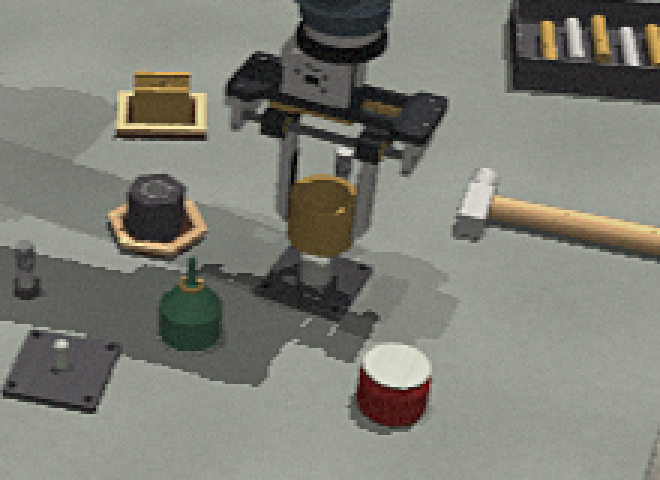

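The large bush (crop (322,215)) is centred over the thick post at (317,265). The nut at (155,210) and half bearing at (162,100) are seated. I lower the bush.

Request:
jog_arm(
  rows=[
    [1,-1.5,5,0],
    [0,0,10,0],
    [0,0,10,0],
    [0,0,10,0],
    [0,0,6,0],
    [0,0,2,0],
    [0,0,0,0],
    [0,0,0,0],
    [0,0,0,0],
  ],
)

```text
time: 29.5
position: [0.6279, 0.1218, 0.0394]
orientation: [[0.0, 1.0, 0.001], [1.0, -0.0, 0.0], [0.0, 0.001, -1.0]]
wrist_force: [0.9, -0.3, -4.4]
opening: 0.0602
gripper_force: 50.4
```

Request:
jog_arm(
  rows=[
    [0,0,1,0],
    [0,0,1,0],
    [0,0,0.7,0],
    [0,0,0,0],
    [0,0,0,0],
  ],
)

```text
time: 30.0
position: [0.6274, 0.1218, 0.036]
orientation: [[0.0, 1.0, -0.0], [1.0, -0.0, 0.0], [0.0, -0.0, -1.0]]
wrist_force: [-0.7, -0.2, -4.9]
opening: 0.0603
gripper_force: 50.4
```

Request:
jog_arm(
  rows=[
    [0,0,0.8,0],
    [0,0,0.5,0],
    [0,0,0,0],
    [0,0,0,0],
  ],
)

```text
time: 30.4
position: [0.6274, 0.1218, 0.0351]
orientation: [[0.0, 1.0, 0.0], [1.0, -0.0, -0.0], [-0.0, 0.0, -1.0]]
wrist_force: [-1.2, 1.0, -1.6]
opening: 0.06
gripper_force: 50.4
```

Contact. Release and lift.

Request:
jog_arm(
  rows=[
    [0,0,0.4,0],
    [0,0,0,0],
  ],
)

```text
time: 30.6
position: [0.6275, 0.1218, 0.035]
orientation: [[0.0, 1.0, -0.0], [1.0, -0.0, -0.0], [-0.0, -0.0, -1.0]]
wrist_force: [-3.0, 0.1, 3.1]
opening: 0.0605
gripper_force: 50.4
```

Request:
jog_arm(
  rows=[
    [0,0,0,0],
    [0,0,0,0],
    [0,0,0,0],
    [0,0,0,0],
    [0,0,-10,0],
    [0,0,-20,0],
    [0,0,-30,0],
    [0,0,-30,0],
    [0,0,-30,0],
    [0,0,-20,0],
    [0,0,0,0],
  ],
  gripper=0.8,
)

```text
time: 31.7
position: [0.6298, 0.1219, 0.1792]
orientation: [[0.0, 1.0, 0.008], [1.0, -0.0, 0.0], [0.0, 0.008, -1.0]]
wrist_force: [0.5, 0.8, 0.6]
opening: 0.0845
gripper_force: 0.0
```

```bash
python3 -c "
from m import *
from g import go
go(400.5,-316,150,36)
c=capture('scene');W=world(c)
meas(W,'large',(.6275,.122,.048,.065,.045))
meas(W,'small_bush');meas(W,'oil_can')
"
```

```text
t 31.7 pos [629.8 121.9 179.2] yaw 90.0 j6 0.9 | SPIN 54.0 then x -442.9 y 219.5 z 29.2
large 204 zmax 0.060 rect [628.5 121.2] [61.3 61.9] 68.5 circ [628.5 122.7] 33.2
small_bush 181 zmax 0.051 rect [ 400.6 -314.8] [41.7 45.7] 59.3 circ [ 400.7 -315.4] 23.4
oil_can 380 zmax 0.087 rect [559.6  -3.9] [55.7 44. ] 25.7 circ [556.4   1.9] 28.9
```

Request:
jog_arm(
  rows=[
    [0,0,0,6],
    [0,0,0,8],
    [0,0,0,8],
    [0,0,0,8],
    [0,0,0,8],
    [0,0,0,8],
    [0,0,0,8],
    [-13,6.4,0,0],
    [-30,14.9,0,0],
    [-30,14.9,0,0],
    [-30,14.9,0,0],
    [-30,14.9,0,0],
  ],
  gripper=0.4,
)

```text
time: 32.95
position: [0.5565, -0.0113, 0.173]
orientation: [[0.807, 0.59, -0.002], [0.59, -0.807, 0.0], [-0.002, -0.001, -1.0]]
wrist_force: [0.3, -0.2, 0.1]
opening: 0.0659
gripper_force: 0.0
```

Request:
jog_arm(
  rows=[
    [-30,14.9,0,0],
    [-30,14.9,0,0],
    [-30,14.9,0,0],
    [-30,14.9,0,0],
    [-30,14.9,0,0],
    [-30,14.9,0,0],
    [-30,14.9,0,0],
    [-30,14.9,0,0],
    [-30,14.9,0,0],
    [-25,12,0,0],
    [-15,7,0,0],
    [0,0,0,0],
  ],
)

```text
time: 34.15
position: [0.3957, -0.3169, 0.1733]
orientation: [[0.81, 0.587, -0.001], [0.587, -0.81, 0.001], [-0.0, -0.002, -1.0]]
wrist_force: [0.1, 0.1, 0.6]
opening: 0.0658
gripper_force: 0.0
```

Request:
jog_arm(
  rows=[
    [0,0,15,0],
    [0,0,25,0],
    [0,0,25,0],
    [0,0,20,0],
    [0,0,5,0],
    [0,0,0,0],
    [0,0,0,0],
    [0,0,0,0],
  ],
)

```text
time: 34.95
position: [0.3983, -0.3163, 0.0855]
orientation: [[0.809, 0.588, 0.001], [0.588, -0.809, -0.002], [0.0, 0.002, -1.0]]
wrist_force: [-0.4, 0.2, 0.4]
opening: 0.0659
gripper_force: 0.0
```

```bash
python3 -c "
from m import *
from g import go
go(400.5,-315.6,27,36)
c=capture('scene');W=world(c);cv2.imwrite('pics/s8.png',c['img'][180:340,160:380].repeat(3,0).repeat(3,1))
meas(W,'small_bush')
"
```

```text
t 35.0 pos [ 398.3 -316.3   85.5] yaw 36.0 j6 2.7 | SPIN 0.0 then x 2.2 y 0.7 z 58.5
small_bush 126 zmax 0.051 rect [ 403.7 -316.1] [42.  38.1] 75.5 circ [ 402.1 -314. ] 22.9
```

View pics/s8.png

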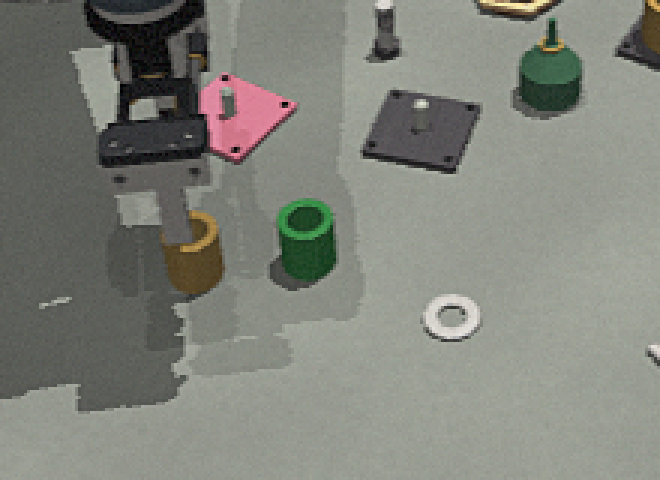

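The fingers stand over the bronze small bush (crop (195,255)), lined up fore and aft, and the green one at (307,240) is clear. I descend and grip.

Request:
jog_arm(
  rows=[
    [2,0.5,10,0],
    [0,0,15,0],
    [0,0,15,0],
    [0,0,10,0],
    [0,0,7,0],
    [0,0,0,0],
    [0,0,0,0],
    [0,0,0,0],
  ],
)

```text
time: 35.8
position: [0.3999, -0.3155, 0.028]
orientation: [[0.809, 0.587, 0.001], [0.587, -0.809, -0.001], [0.0, 0.001, -1.0]]
wrist_force: [-1.2, -0.1, -0.0]
opening: 0.0659
gripper_force: 0.0
```

Request:
jog_arm(
  rows=[
    [0,0,0,0],
    [0,0,0,0],
    [0,0,0,0],
    [0,0,0,0],
    [0,0,0,0],
    [0,0,0,0],
    [0,0,0,0],
  ],
  gripper=-1,
  newtons=50,
)

```text
time: 36.5
position: [0.3998, -0.3153, 0.0277]
orientation: [[0.809, 0.587, 0.001], [0.587, -0.809, -0.001], [0.0, 0.001, -1.0]]
wrist_force: [1.1, -0.7, 2.0]
opening: 0.0432
gripper_force: 50.0
```

Request:
jog_arm(
  rows=[
    [0,0,-5,0],
    [0,0,-10,0],
    [0,0,-20,0],
    [0,0,-25,0],
    [0,0,-25,0],
    [0,0,-25,0],
    [0,0,-15,0],
    [0,0,0,0],
    [0,0,0,0],
  ],
)

```text
time: 37.4
position: [0.3991, -0.3145, 0.1519]
orientation: [[0.809, 0.588, -0.001], [0.588, -0.809, 0.001], [-0.0, -0.001, -1.0]]
wrist_force: [0.2, 0.2, -4.5]
opening: 0.0431
gripper_force: 50.0
```

```bash
python3 -c "
from m import *
from g import go
go(478.5,-94,80)
c=capture('top');W=world(c);meas(W,'thinp');meas(W,'thin_post',(.478,-.094,.004,.045,.064))
"
```

```text
t 37.4 pos [ 399.1 -314.5  151.9] yaw 36.0 j6 3.0 | SPIN 0.0 then x 193.8 y -131.8 z 71.9
thinp 19 zmax 0.037 rect [477.5 -93.4] [ 8.9 10.3] 46.5 circ [477.1 -94. ] 5.6
thin_post 1004 zmax 0.037 rect [477.2 -93.5] [ 83.4 102.2] 12.1 circ [477.6 -96.4] 59.2
```

Request:
jog_arm(
  rows=[
    [8,-5.4,0,0],
    [18,-12.2,0,0],
    [24,-16.3,0,0],
    [24,-16.3,0,0],
    [24,-16.3,0,0],
    [24,-16.3,0,0],
    [24,-16.3,0,0],
    [20,-13.6,0,0],
    [15,-10.2,0,0],
    [8,-5.4,0,0],
    [4,-3,0,0],
    [0,0,0,0],
  ],
)

```text
time: 38.65
position: [0.4783, -0.095, 0.1519]
orientation: [[0.809, 0.588, -0.001], [0.588, -0.809, 0.0], [-0.001, -0.001, -1.0]]
wrist_force: [-0.1, 0.2, -2.8]
opening: 0.0434
gripper_force: 50.0
```

Request:
jog_arm(
  rows=[
    [0,0,10,0],
    [0,0,20,0],
    [0,0,25,0],
    [0,0,10,0],
    [0,0,5,0],
    [0,0,0,0],
    [0,0,0,0],
    [0,0,0,0],
  ],
)

```text
time: 39.45
position: [0.4794, -0.0958, 0.0835]
orientation: [[0.809, 0.587, 0.002], [0.587, -0.809, -0.001], [0.001, 0.002, -1.0]]
wrist_force: [-0.2, -1.4, -3.3]
opening: 0.0432
gripper_force: 50.0
```

```bash
python3 -c "
from m import *
from g import go
go(478,-94,35.7)
c=capture('scene');W=world(c);cv2.imwrite('pics/s9.png',c['img'][140:260,220:380].repeat(4,0).repeat(4,1))
"
```

```text
t 39.5 pos [479.4 -95.8  83.5] yaw 36.0 j6 29.4 | SPIN 0.0 then x -0.0 y -2.3 z 47.8
```

View pics/s9.png

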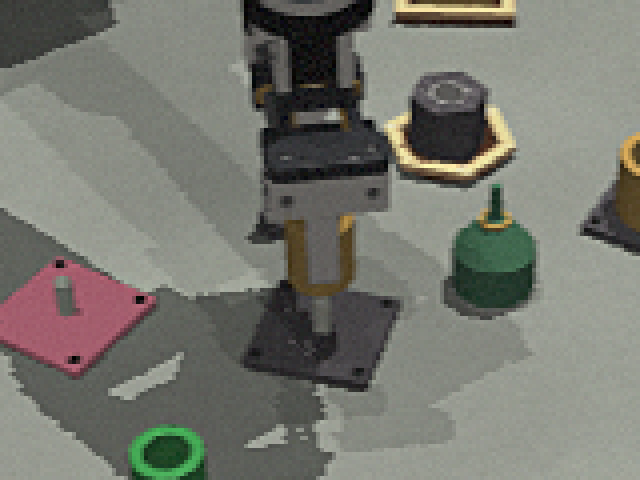

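The small bush (crop (320,260)) is over the thin post on the dark plate at (322,315), and the can at (492,265) stands clear. I lower it.

Request:
jog_arm(
  rows=[
    [0,-2,5,0],
    [0,0,10,0],
    [0,0,10,0],
    [0,0,10,0],
    [0,0,6,0],
    [0,0,2,0],
    [0,0,0,0],
    [0,0,0,0],
    [0,0,0,0],
  ],
)

```text
time: 40.4
position: [0.4778, -0.094, 0.0398]
orientation: [[0.809, 0.587, 0.001], [0.587, -0.809, -0.0], [0.001, 0.001, -1.0]]
wrist_force: [0.1, 0.3, -3.7]
opening: 0.0432
gripper_force: 50.0
```

Request:
jog_arm(
  rows=[
    [0,0,1,0],
    [0,0,1,0],
    [0,0,0.6,0],
    [0,0,0,0],
    [0,0,0,0],
  ],
)

```text
time: 40.9
position: [0.4774, -0.0938, 0.0367]
orientation: [[0.809, 0.587, -0.0], [0.587, -0.809, 0.0], [-0.0, -0.0, -1.0]]
wrist_force: [0.8, -0.2, -3.7]
opening: 0.0435
gripper_force: 50.0
```

Request:
jog_arm(
  rows=[
    [0,0,0.8,0],
    [0,0,0.6,0],
    [0,0,0,0],
    [0,0,0,0],
  ],
)

```text
time: 41.3
position: [0.4774, -0.0938, 0.0356]
orientation: [[0.809, 0.588, -0.0], [0.588, -0.809, -0.0], [-0.0, -0.0, -1.0]]
wrist_force: [-1.4, 0.3, 0.6]
opening: 0.0432
gripper_force: 50.0
```

Contact. Release and retreat.

Request:
jog_arm(
  rows=[
    [0,0,0,0],
    [0,0,0,0],
    [0,0,0,0],
    [0,0,0,0],
    [0,0,-10,0],
    [0,0,-20,0],
    [0,0,-30,0],
    [0,0,-30,0],
    [0,0,-30,0],
    [0,0,-20,0],
    [0,0,0,0],
  ],
  gripper=0.4,
)

```text
time: 42.4
position: [0.4795, -0.0947, 0.1794]
orientation: [[0.809, 0.588, 0.007], [0.588, -0.809, -0.003], [0.004, 0.007, -1.0]]
wrist_force: [0.8, 0.2, -0.4]
opening: 0.0656
gripper_force: 0.0
```

Request:
jog_arm(
  rows=[
    [-15,10,0,0],
    [-25,15,0,0],
    [-25,15,0,0],
    [-25,15,0,0],
    [-10,5,0,0],
    [0,0,0,0],
    [0,0,0,0],
    [0,0,0,0],
  ],
)

```text
time: 43.2
position: [0.4319, -0.2001, 0.1751]
orientation: [[0.809, 0.588, -0.0], [0.588, -0.809, 0.001], [0.0, -0.001, -1.0]]
wrist_force: [0.0, -1.1, -0.1]
opening: 0.0662
gripper_force: 0.0
```

```bash
python3 -c "
from m import *
for n in ('scene','top'):
    c=capture(n);W=world(c); print(n)
    meas(W,'large',(.6275,.122,.048,.065,.045))
    meas(W,'small',(.477,-.094,.048,.065,.04))
    meas(W,'nut',(.460,.128,.043,.06,.045))
    meas(W,'half',(.375,.312,.03,.06,.045));meas(W,'oil_can')
    if n=='scene': cv2.imwrite('pics/s10.png',c['img'][100:260,220:440].repeat(3,0).repeat(3,1))
"
```

```text
scene
large 202 zmax 0.060 rect [627.9 121.6] [62.8 59.7] 76.5 circ [627.6 121.6] 32.5
small 147 zmax 0.063 rect [479.7 -94.8] [40.7 45.5] 29.5 circ [480.  -94.2] 23.3
nut 172 zmax 0.054 rect [459.9 128.4] [52.8 54. ] 31.7 circ [461.8 128.8] 29.3
half 218 zmax 0.052 rect [376.6 312.5] [58.4 49.3] 25.4 circ [377.1 312.2] 36.7
oil_can 382 zmax 0.089 rect [559.1  -4. ] [55.2 41.6] 22.0 circ [556.9   2.4] 28.1
top
large 239 zmax 0.059 rect [625.6 121.5] [59.7 60.3] 89.7 circ [626.  120.9] 31.2
small 150 zmax 0.060 rect [476.7 -93.1] [41.9 42.1] 87.1 circ [477.5 -94.1] 21.9
nut 283 zmax 0.053 rect [459.2 128.4] [54.3 49.5] 89.3 circ [458.8 128.2] 27.8
half 442 zmax 0.051 rect [375.  311.5] [60.1 42.4] 24.5 circ [374.9 312.7] 35.8
oil_can 382 zmax 0.088 rect [552.8   4.6] [53.6 53.3] 0.1 circ [553.7   3.7] 27.7
```

View pics/s10.png

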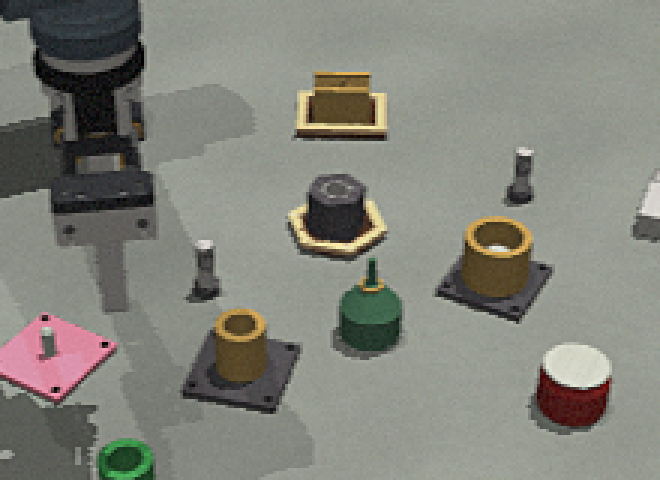

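All four parts are seated on their own holders: half bearing (342,100), nut (337,207), large bush (497,260), small bush (240,345). The can at (370,320) is unmoved and the gripper is clear.

```bash
python3 -c "
from h import *
print(finish_job())"
```

```text
the job is handed in; nothing more can be done
None
```

All four parts are home on their own holders, within about 3 mm of centre by the final camera check. The oil can did not move, and the job was handed in at about 43 s; no verdict came back.

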